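# Test the tube roller's rollers and change the one that binds

### The job

First spin each of the tube roller's four rollers where it sits, stroking it one way with a fingertip, to find the one that binds instead of running on. Then lift that one out and lay it down in the steel tray without dropping it, and fit the spare roller in the empty slot with both its bearing blocks fully down in their notches. Leave the three sound rollers in their slots and do not disturb the other things on the bench.

Things in the scene. Friction and masses are not known exactly. Their poses are not given: they have to be found in the camera images.
- tube_roller: White tube roller, drive off, fixed: plinth 176 x 256 mm, top 22 mm high, a steel rail at each end; drive housing 62 mm deep, 72 mm high behind (+x). Origin on the worktop under the middle of the four rollers; x along the rollers to the housing, y across them, z up. The slots run along x at y = -90, -30, 30, 90 mm. Seated, a roller's origin is 30 mm above the worktop.
- repair_tray: Open stainless steel tray, 200 x 130 x 28 mm, walls and floor 3 mm, fixed; origin at the centre of its underside, x along its length, z up. Takes the roller that binds.
- spare_roller: Sound spare roller, made like the four in the frame (same sizes, origin and axes), standing loose on the worktop on the flat undersides of its bearing blocks. Either end may go to either rail. The sleeve turns freely on the axle, so when it is held by the sleeve the blocks hang flat side down.
- slot_0 (a point): Middle of one of the four slots, at the height of its notch floors (30 mm above the worktop); axes as the frame's. At each end, 62 to 76 mm along x from here, a notch 29 mm wide between two round-topped ears (tops 16 mm above the floor) takes a bearing block; end plates 77 mm from here, 15 mm above the floor, stop the blocks endways.
- slot_1 (a point): Middle of one of the four slots, at the height of its notch floors (30 mm above the worktop); axes as the frame's. At each end, 62 to 76 mm along x from here, a notch 29 mm wide between two round-topped ears (tops 16 mm above the floor) takes a bearing block; end plates 77 mm from here, 15 mm above the floor, stop the blocks endways.
- slot_2 (a point): Middle of one of the four slots, at the height of its notch floors (30 mm above the worktop); axes as the frame's. At each end, 62 to 76 mm along x from here, a notch 29 mm wide between two round-topped ears (tops 16 mm above the floor) takes a bearing block; end plates 77 mm from here, 15 mm above the floor, stop the blocks endways.
- slot_3 (a point): Middle of one of the four slots, at the height of its notch floors (30 mm above the worktop); axes as the frame's. At each end, 62 to 76 mm along x from here, a notch 29 mm wide between two round-topped ears (tops 16 mm above the floor) takes a bearing block; end plates 77 mm from here, 15 mm above the floor, stop the blocks endways.
- roller_a: Roller in one of the frame's slots (which one varies): grey sleeve 28 mm in diameter, 120 mm long, turning on an axle between two black round-topped bearing blocks (12 mm along the axle, 26 wide, 31 high); 148 mm over all, about 0.18 kg. Origin midway along, on the underside of the blocks; x along the axle, z up; axle 18 mm and sleeve top 32 mm above the origin.
- roller_b: Roller in one of the frame's slots (which one varies): grey sleeve 28 mm in diameter, 120 mm long, turning on an axle between two black round-topped bearing blocks (12 mm along the axle, 26 wide, 31 high); 148 mm over all, about 0.18 kg. Origin midway along, on the underside of the blocks; x along the axle, z up; axle 18 mm and sleeve top 32 mm above the origin.
- roller_c: Roller in one of the frame's slots (which one varies): grey sleeve 28 mm in diameter, 120 mm long, turning on an axle between two black round-topped bearing blocks (12 mm along the axle, 26 wide, 31 high); 148 mm over all, about 0.18 kg. Origin midway along, on the underside of the blocks; x along the axle, z up; axle 18 mm and sleeve top 32 mm above the origin.
- roller_d: Roller in one of the frame's slots (which one varies): grey sleeve 28 mm in diameter, 120 mm long, turning on an axle between two black round-topped bearing blocks (12 mm along the axle, 26 wide, 31 high); 148 mm over all, about 0.18 kg. Origin midway along, on the underside of the blocks; x along the axle, z up; axle 18 mm and sleeve top 32 mm above the origin.
- roller_a_sleeve (a joint): Turn of this roller's sleeve, rad, unlimited, counting on over full turns; starts within 0.3 of 0 (strip of white tape on top). A sound sleeve follows the lightest stroke over its top and, after a brisk one (0.1 m/s), runs on for about a turn within a second; the binding one resists with about 18 N at its surface: a stroke slips over it or turns it a little, and it never runs on. One of the four binds.
- roller_b_sleeve (a joint): Turn of this roller's sleeve, rad, unlimited, counting on over full turns; starts within 0.3 of 0 (strip of white tape on top). A sound sleeve follows the lightest stroke over its top and, after a brisk one (0.1 m/s), runs on for about a turn within a second; the binding one resists with about 18 N at its surface: a stroke slips over it or turns it a little, and it never runs on. One of the four binds.
- roller_c_sleeve (a joint): Turn of this roller's sleeve, rad, unlimited, counting on over full turns; starts within 0.3 of 0 (strip of white tape on top). A sound sleeve follows the lightest stroke over its top and, after a brisk one (0.1 m/s), runs on for about a turn within a second; the binding one resists with about 18 N at its surface: a stroke slips over it or turns it a little, and it never runs on. One of the four binds.
- roller_d_sleeve (a joint): Turn of this roller's sleeve, rad, unlimited, counting on over full turns; starts within 0.3 of 0 (strip of white tape on top). A sound sleeve follows the lightest stroke over its top and, after a brisk one (0.1 m/s), runs on for about a turn within a second; the binding one resists with about 18 N at its surface: a stroke slips over it or turns it a little, and it never runs on. One of the four binds.
- marker_pen: Black marker pen, 136 x 12 mm, lying near the front edge; a bystander. Origin at the centre of its underside.
- test_cassette: White flat test cassette, 62 x 37 x 6 mm, near the front edge; a bystander. Origin at the centre of its underside.
- transfer_pipette_0: Clear transfer pipette, 142 mm long, near the front edge; a bystander. Origin at the centre of its underside.
- tape_roll: Roll of beige tape, 96 mm across, 25 mm high, behind the work; a bystander. Origin at the centre of its underside.
- eyedrop_bottle: Small white dropper bottle, 25 mm across, 56 mm high, behind the work; a bystander. Origin at the centre of its underside.
- ethanol: White bottle with a blue cap, 66 mm across, 165 mm high, behind the work; a bystander. Origin at the centre of its underside.
- black_clip: Black binder clip, 46 x 41 x 59 mm, near the front edge; a bystander. Origin at the centre of its underside.
Things that resemble listed ones, but are neither listed nor needed, are in the scene too. What is shaped like the spare_roller but orange is not meant.

How it is judged:
On the way:
1. each sound roller has been spun, at least a quarter turn, with the binding one still in its slot ((value of joint roller_a_sleeve above 1.8 rad or value of joint roller_a_sleeve below -1.8 rad) and (value of joint roller_b_sleeve above 1.8 rad or value of joint roller_b_sleeve below -1.8 rad) and (value of joint roller_d_sleeve above 1.8 rad or value of joint roller_d_sleeve below -1.8 rad) and z of roller_c in the frame of tube_roller below 0.036 m and horizontal distance between roller_c and tube_roller below 0.11 m), for 0.1 s.
At the end, for the whole second after the job is handed in: Binding roller flat in the tray, its middle within 50 mm of the centre both ways. Spare in the freed slot: within 3 mm of full depth, 5 mm across, 6 mm endways, 0.06 rad in line, blocks upright to 0.1 rad. Sound rollers seated, moved under 10 mm. All still (x of roller_c in the frame of repair_tray between -0.05 and 0.05 m and y of roller_c in the frame of repair_tray between -0.05 and 0.05 m and height (world z) of roller_c below 0.04 m and angle between roller_c's own x axis and vertical between 1.4 and 1.74 rad and z of spare_roller in the frame of tube_roller between 0.027 and 0.033 m and x of spare_roller in the frame of tube_roller between -0.006 and 0.006 m and angle between the x axis of each of spare_roller, roller_a, roller_b, roller_d and the x axis of tube_roller, either way round below 0.06 rad and angle between each of spare_roller, roller_a, roller_b, roller_d's own z axis and vertical below 0.1 rad and (y of spare_roller in the frame of tube_roller between -0.095 and -0.085 m or y of spare_roller in the frame of tube_roller between -0.035 and -0.025 m or y of spare_roller in the frame of tube_roller between 0.025 and 0.035 m or y of spare_roller in the frame of tube_roller between 0.085 and 0.095 m) and z of roller_a in the frame of tube_roller between 0.027 and 0.033 m and x of roller_a in the frame of tube_roller between -0.006 and 0.006 m and (y of roller_a in the frame of tube_roller between -0.095 and -0.085 m or y of roller_a in the frame of tube_roller between -0.035 and -0.025 m or y of roller_a in the frame of tube_roller between 0.025 and 0.035 m or y of roller_a in the frame of tube_roller between 0.085 and 0.095 m) and z of roller_b in the frame of tube_roller between 0.027 and 0.033 m and x of roller_b in the frame of tube_roller between -0.006 and 0.006 m and (y of roller_b in the frame of tube_roller between -0.095 and -0.085 m or y of roller_b in the frame of tube_roller between -0.035 and -0.025 m or y of roller_b in the frame of tube_roller between 0.025 and 0.035 m or y of roller_b in the frame of tube_roller between 0.085 and 0.095 m) and z of roller_d in the frame of tube_roller between 0.027 and 0.033 m and x of roller_d in the frame of tube_roller between -0.006 and 0.006 m and (y of roller_d in the frame of tube_roller between -0.095 and -0.085 m or y of roller_d in the frame of tube_roller between -0.035 and -0.025 m or y of roller_d in the frame of tube_roller between 0.025 and 0.035 m or y of roller_d in the frame of tube_roller between 0.085 and 0.095 m) and distance of each of roller_a, roller_b, roller_d from where it was at the start of the episode below 0.01 m and linear speed of each of roller_a, roller_b, roller_c, roller_d, spare_roller below 0.02 m/s); the robot touches nothing.
It fails at once if a roller is dropped (falls faster than 0.7 m/s out of the fingers) ((linear speed of roller_c above 0.7 m/s and contact force between the fingers and roller_c below 0.05 N) or (linear speed of spare_roller above 0.7 m/s and contact force between the fingers and spare_roller below 0.05 N)).
It fails at once if a bystander is moved by more than 30 mm (distance of any of marker_pen, test_cassette, transfer_pipette_0, tape_roll, eyedrop_bottle, ethanol, black_clip from where it was at the start of the episode above 0.03 m).
It also fails if it takes over 69 s, if anything falls off the work surface, if the arm or the gripper's body presses on something with over 40 N, if the wrist force passes 120 N, or if a joint passes its speed limit or range.

### The arm

A 7-joint arm with a two-finger parallel gripper is mounted at the origin on a cart in front of the work surface, level with it; the furniture and walls round the work are solid. World frame = base frame: x ahead of the robot, y to its left, z up, the work surface at z = 0. Lengths are in m, angles in rad, forces in N, time in s.
With the tool pointing down it reaches from about 0.425 to 0.875 m from the base axis. Payload 9.9 kg.
Tool frame: the origin (TCP) lies at the very end of the fingers, on their centre line; the grasp point (between the pads) lies 19 mm behind it (ctrl.pinch_z is the z of the grasp point in the tool frame, in m); z points along the fingers, x is the direction in which the jaws open and shut, and the axes are right-handed (so a half turn about z gives the same grasp; the last joint's range is limited). The gripper opens to 85 mm and grips with 20 to 120 N. Pads are 22 mm wide; open, the fingers measure 114 mm over their backs; the gripper's body (76 mm by 85 mm) begins 54 mm behind the grasp point. The pads swing forward as they close: fully open they stand 13 mm farther back than shut.
Start: joints at [-1.262, 0.576, 0.025, 1.437, -0.015, 1.129, -0.057], TCP at [0.258, 0.624, 0.231] pointing down, gripper open.
Joint ranges: [-2.76, 2.76], [-0.34, 2.15], [-1.52, 1.57], [0.19, 2.46], [-1.09, 4.23], [0.17, 1.99], [-2.82, 2.82]. Speed limits (rad/s): [2.22, 2.22, 3.01, 3.01, 3.14, 3.14, 3.14].

### API

Orientations are given as a unit quaternion [w, x, y, z].
In Python, from rig import readout, imaging, ctrl gives the robot as it stands. The module is installed in compiled form; this text tells all that it offers.
- The arm moves only by the tool servo_tool, never from a script. Its argument "commands" is a list of rows, each an object with "offset": the shift along the tool's x, y, z in units of 50 mm (1.0 is 50 mm), a list of three; "yaw": the turn about the tool's z in units of 6 degrees (1.0 is 6 degrees); "claw": the finger opening in mm, from 0 to 85.4. In form: [{"offset": [dx, dy, dz], "yaw": yaw, "claw": claw}, ...]. A call has 1 to 5 rows; each row shifts and turns the commanded pose from where the row before left it, along the tool's axes as they then stand; what a row does not reach is not made up. A row lasts 1/10 s, in which the tool goes at most 50 mm and 8.59 degrees, less where a joint would pass 70% of its speed; a pose out of reach is approached as far as the arm can. A call is refused whole if a number of a shift passes 1 or a number of a turn 1, either way. A call with a gripper value outside its range is refused whole. The fingers move at their own pace and stop on an object; "squeeze" is the grip in N (left out, the last holds). Time passes only in rows, so rows that do not move let the fingers close. It gives the time, the measured TCP pose, the force and the opening at its end, in the units of the state.
- readout.state(): the state, without advancing time (a new reading comes with each control period).
- imaging.get_image(name): name is "side" or "top" or "wrist"; returns a dict with "frame" (420x560x3 uint8, blue, green, red), "z_map" (420x560 float32, m along the optical axis (not along the pixel's ray), 0 where there is no reading), "vfov" (degrees; the focal length in pixels is half the picture's height over the tangent of half this angle, whatever the lens; pixels are square), "cx", "cy" (the principal point, pixels), "R" (3x3) and "t" (3): a world point X has camera coordinates R X + t. Camera axes: x right, y down, z forward; pixel columns grow to the right and rows downward; lengths in m; the calibration is good to about 2 mm. A picture is of the moment at which its call begins.
- ctrl.hand_in(): hands the job in, once; it reports no verdict.
The state is a dict: "t": time; "joints": joint angles; "qvel": joint speeds; "joint_torque": joint torques, N m; "eef_pos": TCP position; "eef_rot": TCP orientation; "force": force on the tool from outside, world axes, zero at the start; "torque": the same for the moment, N m; "width": finger opening in m.
Only numpy, scipy, OpenCV 4.12 (cv2) and the standard library are available. Lean on these libraries where they do the work, as an engineer would, in place of code of your own. Each camera call takes 0.05 s, during which the arm holds its last target.

## Working session

There is one attempt and no reset: what is moved stays moved. The work goes in short steps, Python scripts to look and compute and a tool call to move; the robot and the scene stay as the last step left them, time stands still between calls to the robot, and variables do not carry over. Pictures are saved under pics/ and viewed, and the job is handed in when it is done.

Besides the shell and the picture viewer there is one more tool, called in YAML: its name, and indented under it one key for each argument. servo_tool: Moves the arm, as the interface text tells. Its arguments: {"type":"object","properties":{"commands":{"type":"array","items":{"type":"object","properties":{"offset":{"type":"array","items":{"type":"number"}},"yaw":{"type":"number"},"claw":{"type":"number"}}}},"squeeze":{"type":"number"}},"required":["commands"]}

```bash
mkdir -p pics; cat > h.py <<'E'
import numpy as np, cv2
from rig import readout, imaging, ctrl
def grab(n):
    d=imaging.get_image(n); return d
def P(d,u,v,z=None):
    """world point from pixel: depth if z None else plane world z"""
    f=d['frame'].shape[0]/2/np.tan(np.radians(d['vfov'])/2)
    R=np.array(d['R']);t=np.array(d['t'])
    ray=np.array([(u-d['cx'])/f,(v-d['cy'])/f,1.])
    if z is None:
        zz=d['z_map'][int(round(v)),int(round(u))]
        return R.T@(ray*zz-t)
    C=-R.T@t; dr=R.T@ray
    return C+dr*(z-C[2])/dr[2]
def cloud(d):
    H,W=d['z_map'].shape
    f=H/2/np.tan(np.radians(d['vfov'])/2)
    u,v=np.meshgrid(np.arange(W),np.arange(H))
    z=d['z_map']
    c=np.stack([(u-d['cx'])/f*z,(v-d['cy'])/f*z,z],-1)
    return (c-np.array(d['t']))@np.array(d['R'])
E
python3 - <<'E'
from h import *
import pickle
s=readout.state();print({k:np.round(v,3) for k,v in s.items()}, ctrl.pinch_z)
for n in ['side','top','wrist']:
    d=grab(n);cv2.imwrite(f'pics/{n}0.png',d['frame']);pickle.dump(d,open(f'{n}0.pkl','wb'))
E
```

```text
{'t': np.float64(0.0), 'joints': array([-1.262,  0.576,  0.025,  1.438, -0.015,  1.129, -0.056]), 'qvel': array([ 0.   , -0.001,  0.001, -0.   , -0.001, -0.003,  0.002]), 'joint_torque': array([-0.0000e+00, -7.6575e+01,  2.2500e+00, -2.8597e+01,  1.5000e-02,
        1.2000e-02,  0.0000e+00]), 'eef_pos': array([0.258, 0.623, 0.23 ]), 'eef_rot': array([ 0.001,  0.831,  0.556, -0.001]), 'force': array([-0.763, -0.605, -0.076]), 'torque': array([0.039, 0.055, 0.034]), 'width': np.float64(0.085)} -0.0187
```

View pics/top0.png

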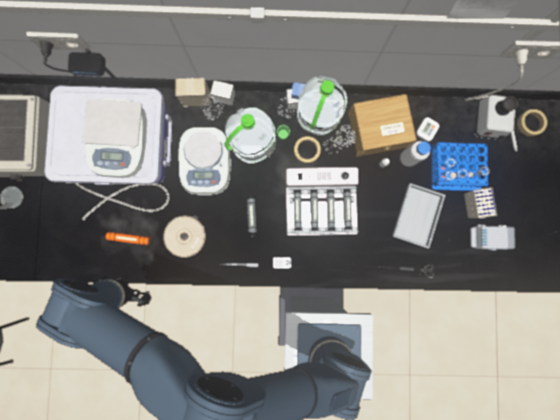

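View pics/side0.png

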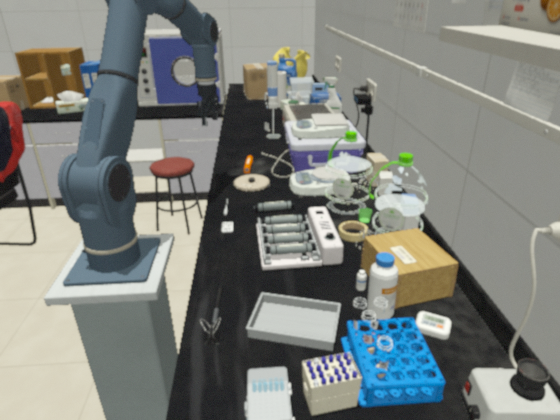

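View pics/wrist0.png

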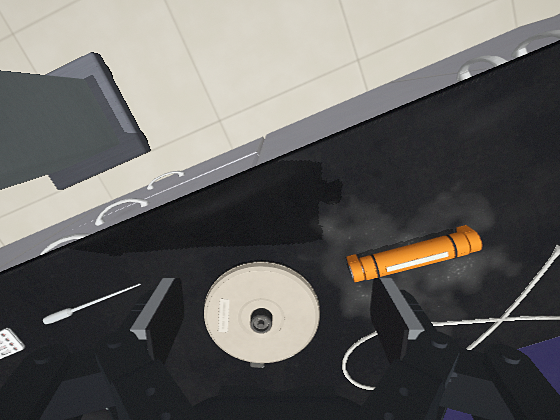

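```bash
python3 - <<'E'
from h import *
import pickle
d=pickle.load(open('top0.pkl','rb'))
im=d['frame'][130:280,230:460]
cv2.imwrite('pics/topc.png',cv2.resize(im,None,fx=3.4,fy=3.4,interpolation=cv2.INTER_CUBIC))
c=cloud(d)
for n,(u,v) in dict(spare=(252,216),frame=(322,210),housing=(322,176),tray=(419,216),table=(270,230),tcp=(130,293)).items(): print(n,c[v,u].round(3))
print(d['R'],d['t'],d['vfov'],d['cx'],d['cy'])
# masks: height map
m=(c[...,2]>0.015)&(c[...,2]<0.09)&(c[...,0]>0.35)
h=np.clip(c[...,2]*1500,0,255).astype(np.uint8)
cv2.imwrite('pics/toph.png',cv2.resize(h[130:280,230:460],None,fx=3.4,fy=3.4,interpolation=cv2.INTER_NEAREST))
E
```

```text
spare [0.497 0.289 0.031]
frame [0.526 0.034 0.018]
housing [0.643 0.042 0.072]
tray [ 0.514 -0.33   0.005]
table [0.448 0.223 0.001]
tcp [0.26  0.585 0.37 ]
[[ 0.02388613 -0.9995138   0.02004016]
 [-0.99626951 -0.02546181 -0.08245465]
 [ 0.08292482 -0.01799588 -0.99639331]] [0.15563644 0.52860288 1.38293257] 57.44949618693941 285.2556387858984 209.39485054192397
```

View pics/topc.png

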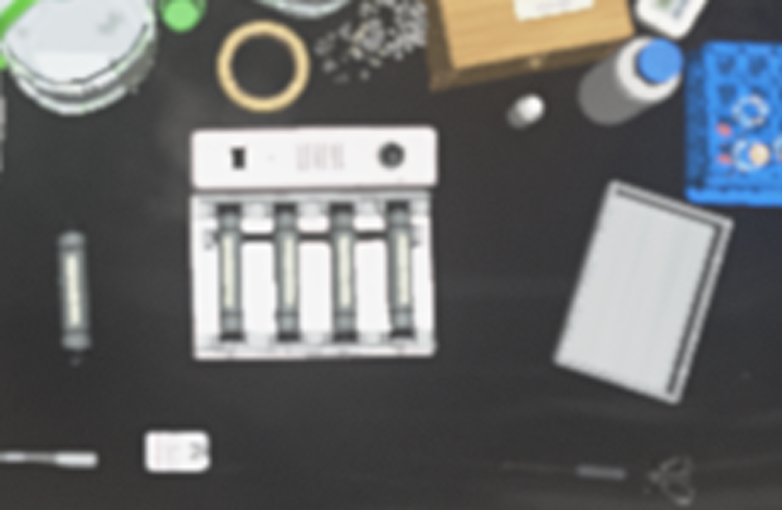

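View pics/toph.png

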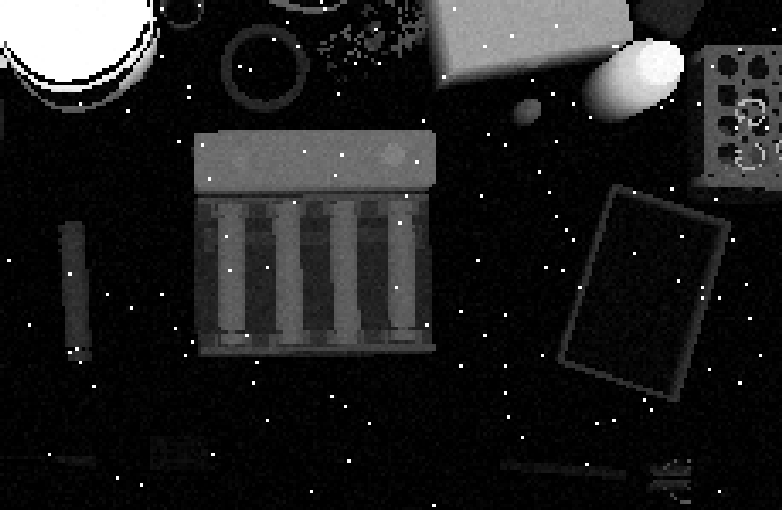

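```bash
python3 - <<'E'
from h import *
import pickle
d=pickle.load(open('top0.pkl','rb'))
c=cloud(d); X=c.reshape(-1,3)
def rect(m,name):
    p=X[m][:,:2].astype(np.float32)
    # trim outliers by connected comps
    mk=m.reshape(c.shape[:2]).astype(np.uint8)
    n,l,st,ce=cv2.connectedComponentsWithStats(mk)
    k=1+np.argsort(-st[1:,4])
    for i in k[:4]:
        if st[i,4]<40: continue
        q=c[l==i]; r=cv2.minAreaRect(q[:,:2].astype(np.float32)*1000)
        cc,vv=q[:,:2].mean(0),np.linalg.svd(q[:,:2]-q[:,:2].mean(0))[2][0]
        print(name,st[i,4],'rect',np.round(r[0],1),np.round(r[1],1),round(r[2],2),'mean',cc.round(4),'axdeg',np.degrees(np.arctan(vv[1]/vv[0])).round(2),'z',np.percentile(q[:,2],[5,50,95]).round(4))
x,y,z=X.T
rect((x>.4)&(x<.62)&(y>.24)&(y<.34)&(z>.012)&(z<.05),'spare')
rect((x>.4)&(x<.61)&(y>-.12)&(y<.2)&(z>.047)&(z<.08),'rollers')
rect((x>.4)&(x<.75)&(y>-.12)&(y<.2)&(z>.065)&(z<.08),'housing')
rect((x>.4)&(x<.605)&(y>-.15)&(y<.2)&(z>.014)&(z<.08),'plinth')
rect((x>.38)&(x<.66)&(y>-.45)&(y<-.2)&(z>.014)&(z<.04),'tray')
rect((x>.6)&(x<.85)&(y>-.45)&(y<-.15)&(z>.13)&(z<.2),'eth')
rect((x>.33)&(x<.42)&(y>-.45)&(y<-.15)&(z>.006)&(z<.1),'clip')
E
```

```text
spare 300 rect [500.4 291. ] [146.7  27.8] 5.48 mean [0.5012 0.2904] axdeg 5.32 z [0.0211 0.0296 0.0354]
rollers 332 rect [523.7  67.6] [158.8  40.5] 3.55 mean [0.5223 0.0664] axdeg 2.52 z [0.0499 0.0599 0.066 ]
rollers 325 rect [528.3   6.5] [159.3  35.9] 2.27 mean [0.5254 0.0071] axdeg 2.58 z [0.05   0.0604 0.0656]
rollers 317 rect [533.2 -56.2] [152.3  32.7] 2.12 mean [ 0.5305 -0.053 ] axdeg 1.75 z [0.0494 0.06   0.0655]
rollers 314 rect [521.4 125.1] [150.4  32.1] 4.68 mean [0.5209 0.1256] axdeg 2.37 z [0.0501 0.0598 0.066 ]
housing 1151 rect [641.9  40.9] [ 61.9 250.9] 1.53 mean [0.6422 0.0441] axdeg -87.69 z [0.0674 0.0723 0.0772]
plinth 3222 rect [522.6  34.7] [169.6 255.4] 1.38 mean [0.5203 0.0391] axdeg -89.56 z [0.0193 0.0349 0.0642]
tray 428 rect [ 515.2 -320.6] [139.  206.8] 73.43 mean [ 0.5163 -0.3307] axdeg -17.36 z [0.0159 0.0294 0.0354]
eth 265 rect [ 728.9 -285.4] [61.1 52.1] 42.29 mean [ 0.7286 -0.2829] axdeg 33.01 z [0.1327 0.1576 0.1689]
clip 51 rect [ 408.3 -326.6] [18.2 67.1] 1.36 mean [ 0.41   -0.3364] axdeg 84.77 z [0.0067 0.0295 0.0362]
```

```bash
cat >> h.py <<'E'
from scipy.spatial.transform import Rotation as Ro
def pose():
    s=readout.state(); q=s['eef_rot']; R=Ro.from_quat([q[1],q[2],q[3],q[0]]).as_matrix()
    return np.array(s['eef_pos']),R,s
def go(tgt,head=None,n=5,claw=None):
    """tgt world xyz of TCP, head = world heading (deg) of tool x; prints n rows"""
    p,R,s=pose()
    h=np.degrees(np.arctan2(R[1,0],R[0,0]))
    dy=0 if head is None else -((head-h+180)%360-180)
    print('t',round(s['t'],2),'p',p.round(4),'head',h.round(2),'tilt',np.round(R[:,2],4),'F',np.round(s['force'],1),'w',round(float(s['width']),4))
    d=np.array(tgt)-p
    yu=round(dy/6/n,2); off=[]
    hh=h
    for i in range(n):
        a=np.radians(hh); # offset applied along axes before turn
        tx=np.array([np.cos(a),np.sin(a),0]);ty=np.array([np.sin(a),-np.cos(a),0])
        st=d/n/0.05
        off.append([round(float(st@tx),2),round(float(st@ty),2),round(float(-st[2]),2)])
        hh-=yu*6
    print('dist',np.linalg.norm(d).round(4),'yaw/row',yu,'dyaw',round(dy,2))
    for o in off: print(o)
E
python3 - <<'E'
from h import *
go([0.50,0.19,0.25],92.3,11)
E
```

```text
t 0.15 p [0.2582 0.6233 0.2306] head 67.5 tilt [-4.0e-04 -1.2e-03 -1.0e+00] F [ 0.2  0.  -1.2] w 0.0855
dist 0.4965 yaw/row -0.38 dyaw -24.8
[-0.56, 0.71, -0.04]
[-0.59, 0.68, -0.04]
[-0.61, 0.66, -0.04]
[-0.64, 0.64, -0.04]
[-0.66, 0.61, -0.04]
[-0.69, 0.58, -0.04]
[-0.71, 0.56, -0.04]
[-0.73, 0.53, -0.04]
[-0.75, 0.5, -0.04]
[-0.77, 0.47, -0.04]
[-0.79, 0.44, -0.04]
```

servo_tool:
  commands:
    - {"offset": [-0.56,0.71,-0.04],"yaw": -0.38,"claw": 0}
    - {"offset": [-0.59,0.68,-0.04],"yaw": -0.38,"claw": 0}
    - {"offset": [-0.61,0.66,-0.04],"yaw": -0.38,"claw": 0}
    - {"offset": [-0.64,0.64,-0.04],"yaw": -0.38,"claw": 0}
    - {"offset": [-0.66,0.61,-0.04],"yaw": -0.38,"claw": 0}

```text
t: 0.65
eef_pos: [0.3689, 0.4251, 0.2412]
eef_rot: [0.0, 0.772, 0.636, -0.0]
force: [1.9, 1.4, 0.7]
width: 0.0122
```

servo_tool:
  commands:
    - {"offset": [-0.69,0.58,-0.04],"yaw": -0.38,"claw": 0}
    - {"offset": [-0.71,0.56,-0.04],"yaw": -0.38,"claw": 0}
    - {"offset": [-0.73,0.53,-0.04],"yaw": -0.38,"claw": 0}
    - {"offset": [-0.75,0.5,-0.04],"yaw": -0.38,"claw": 0}
    - {"offset": [-0.77,0.47,-0.04],"yaw": -0.38,"claw": 0}

```text
t: 1.15
eef_pos: [0.4794, 0.2285, 0.2514]
eef_rot: [0.0, 0.705, 0.71, -0.0]
force: [0.5, 0.9, 0.5]
width: -0.0003
```

servo_tool:
  commands:
    - {"offset": [-0.79,0.44,-0.04],"yaw": -0.38,"claw": 0}
    - {"offset": [0,0,0],"yaw": 0,"claw": 0}

```text
t: 1.35
eef_pos: [0.5041, 0.1837, 0.2535]
eef_rot: [0.002, 0.694, 0.72, -0.001]
force: [-0.3, -0.6, 0.1]
width: 0.0002
```

```bash
python3 - <<'E'
from h import *
import pickle
d=grab('wrist');cv2.imwrite('pics/wrist1.png',d['frame']);pickle.dump(d,open('wrist1.pkl','wb'))
go([0.50,0.19,0.25],92.3,1)
E
```

```text
t 1.4 p [0.5024 0.1873 0.2533] head 92.21 tilt [ 4.0e-04 -1.2e-03 -1.0e+00] F [-0.2  1.2 -0.4] w 0.0
dist 0.0049 yaw/row -0.01 dyaw -0.09
[0.06, -0.05, 0.07]
```

View pics/wrist1.png

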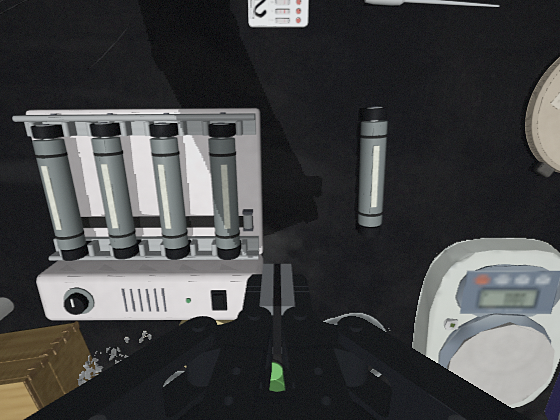

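```bash
cat >> h.py <<'E'
def comps(c,m,name,minn=200,k0=6):
    n,l,st,ce=cv2.connectedComponentsWithStats(m.astype(np.uint8),connectivity=4)
    for i in 1+np.argsort(-st[1:,4])[:k0]:
        if st[i,4]<minn: continue
        q=c[l==i]; r=cv2.minAreaRect(q[:,:2].astype(np.float32)*1000)
        v=np.linalg.svd(q[:,:2]-q[:,:2].mean(0),full_matrices=False)[2][0]
        print(name,st[i,4],'px',ce[i].round(0),'rect',np.round(r[0],1),np.round(r[1],1),round(r[2],2),'mean',q[:,:2].mean(0).round(4),'ax',np.degrees(np.arctan(v[1]/v[0])).round(2),'z',np.percentile(q[:,2],[5,50,95]).round(4))
E
python3 - <<'E'
from h import *
import pickle
d=pickle.load(open('wrist1.pkl','rb'))
c=cloud(d); x,y,z=np.moveaxis(c,-1,0)
comps(c,(x>.4)&(x<.6)&(y>-.12)&(y<.2)&(z>.050)&(z<.07),'rollers',400)
comps(c,(x>.4)&(x<.6)&(y>-.12)&(y<.2)&(z>.059)&(z<.07),'rollertops',200)
comps(c,(x>.4)&(x<.62)&(y>.24)&(y<.34)&(z>.018)&(z<.05),'spare')
comps(c,(x>.4)&(x<.62)&(y>.24)&(y<.34)&(z>.028)&(z<.05),'sparetop')
comps(c,(x>.4)&(x<.75)&(y>-.12)&(y<.2)&(z>.069)&(z<.075),'housing')
comps(c,(x>.4)&(x<.605)&(y>-.15)&(y<.2)&(z>.016)&(z<.026),'plinth')
print('table', z[30:100,330:360].mean())
E
```

```text
rollers 3483 px [ 57. 190.] rect [527.1 -52.1] [146.1  27. ] 1.97 mean [ 0.5223 -0.0497] ax 2.65 z [0.0516 0.0594 0.0627]
rollers 3435 px [112. 189.] rect [524.3   6.2] [148.9  28.2] 2.49 mean [0.5189 0.0092] ax 2.63 z [0.0522 0.0595 0.0627]
rollers 3354 px [168. 190.] rect [522.3  66.1] [149.  28.] 2.68 mean [0.5172 0.0681] ax 2.53 z [0.0522 0.0597 0.0626]
rollers 3302 px [224. 190.] rect [520.3 125.9] [149.4  28.1] 2.52 mean [0.5153 0.1269] ax 2.47 z [0.0524 0.0598 0.0625]
rollertops 1774 px [109. 196.] rect [531.7   6.8] [134.   19.4] 2.64 mean [0.5249 0.0066] ax 2.58 z [0.0593 0.0611 0.063 ]
rollertops 1759 px [ 54. 198.] rect [534.5 -53.3] [131.5  19.5] 2.68 mean [ 0.5292 -0.0526] ax 2.42 z [0.0592 0.0611 0.063 ]
rollertops 1679 px [166. 193.] rect [522.8  66.1] [120.2  19.9] 2.18 mean [0.5196 0.0664] ax 2.46 z [0.0593 0.0612 0.063 ]
rollertops 1656 px [222. 193.] rect [521.1 126. ] [119.7  18.9] 2.86 mean [0.5174 0.1258] ax 2.54 z [0.0594 0.0612 0.0629]
spare 3084 px [371. 171.] rect [499.3 291.3] [148.9  27.6] 5.14 mean [0.4949 0.2889] ax 4.92 z [0.0217 0.0296 0.0328]
sparetop
[... 271 characters left out ...]
.1  73.1] [304.7 143.9] 58.28 mean [0.4877 0.1121] ax 63.06 z [0.0191 0.0218 0.0233]
plinth 2361 px [195. 175.] rect [509.2  88.6] [94.7 42.2] 2.37 mean [0.5072 0.0884] ax 2.39 z [0.0208 0.0221 0.0233]
plinth 2260 px [139. 175.] rect [512.8  23. ] [94.9 46. ] 2.05 mean [0.5104 0.0241] ax 2.34 z [0.0208 0.022  0.0233]
plinth 2049 px [ 84. 175.] rect [515.  -39.5] [95.  38.8] 1.65 mean [ 0.513  -0.0402] ax 2.39 z [0.0208 0.022  0.0233]
plinth 257 px [200. 232.] rect [577.7  91.7] [11.4 33.8] 2.78 mean [0.5783 0.0912] ax -87.6 z [0.021  0.0223 0.0247]
plinth 251 px [148. 232.] rect [580.7  27.5] [12.1 33.2] 2.15 mean [0.581  0.0271] ax -87.05 z [0.021  0.0222 0.0249]
table 0.0016780049460108975
```

```bash
python3 - <<'E'
from h import *
go([0.528,0.160,0.064],92.5,5)
E
```

```text
t 1.4 p [0.5024 0.1873 0.2533] head 92.21 tilt [ 4.0e-04 -1.2e-03 -1.0e+00] F [-0.2  1.2 -0.4] w 0.0
dist 0.1929 yaw/row -0.01 dyaw -0.29
[-0.11, 0.1, 0.76]
[-0.11, 0.1, 0.76]
[-0.11, 0.1, 0.76]
[-0.11, 0.1, 0.76]
[-0.11, 0.1, 0.76]
```

servo_tool:
  commands:
    - {"offset": [-0.11,0.1,0.88],"yaw": -0.01,"claw": 0}
    - {"offset": [-0.11,0.1,0.88],"yaw": -0.01,"claw": 0}
    - {"offset": [-0.11,0.1,0.88],"yaw": -0.01,"claw": 0}
    - {"offset": [-0.11,0.1,0.76],"yaw": -0.01,"claw": 0}
    - {"offset": [-0.11,0.1,0.36],"yaw": -0.01,"claw": 0}

```text
t: 1.9
eef_pos: [0.525, 0.1655, 0.0619]
eef_rot: [-0.001, 0.689, 0.725, -0.002]
force: [-0.8, -0.5, 0.2]
width: 0.0005
```

servo_tool:
  commands:
    - {"offset": [0,0,0],"yaw": 0,"claw": 0}

```text
t: 2.0
eef_pos: [0.5256, 0.1646, 0.0626]
eef_rot: [-0.001, 0.689, 0.725, -0.002]
force: [-0.6, 0.2, -0.6]
width: -0.0001
```

```bash
python3 - <<'E'
from h import *
import pickle
go([0.528,0.150,0.0613],92.5,1)
d=grab('wrist');cv2.imwrite('pics/wrist2.png',d['frame']);pickle.dump(d,open('wrist2.pkl','wb'))
go([0.528,0.150,0.0613],92.5,1)
E
```

```text
t 2.0 p [0.5256 0.1646 0.0626] head 92.89 tilt [-0.0048 -0.0016 -1.    ] F [-0.6  0.2 -0.6] w -0.0001
dist 0.0148 yaw/row 0.06 dyaw 0.39
[-0.29, 0.03, 0.03]
t 2.05 p [0.5263 0.1653 0.0643] head 92.9 tilt [-2.7e-03 -5.0e-04 -1.0e+00] F [0.1 0.4 0.8] w -0.0001
dist 0.0157 yaw/row 0.07 dyaw 0.4
[-0.31, 0.02, 0.06]
```

View pics/wrist2.png

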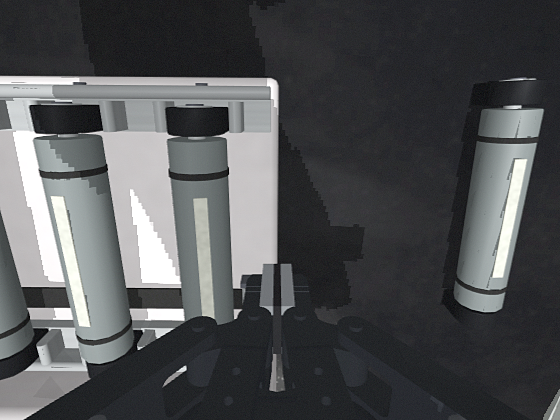

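servo_tool:
  commands:
    - {"offset": [-0.1,0,0.08],"yaw": 0.06,"claw": 0}
    - {"offset": [-0.3,0,0],"yaw": 0,"claw": 0}
    - {"offset": [-0.3,0,0],"yaw": 0,"claw": 0}
    - {"offset": [-0.3,0,0],"yaw": 0,"claw": 0}
    - {"offset": [-0.2,0,0],"yaw": 0,"claw": 0}

```text
t: 2.55
eef_pos: [0.5302, 0.1021, 0.0619]
eef_rot: [0.0, 0.692, 0.722, 0.0]
force: [0.5, 0.3, 0.1]
width: -0.0001
```

```bash
python3 - <<'E'
from h import *
go([0.528,0.1,0.0613],92.5,1)
a=[grab('wrist')['frame'] for i in range(3)]
cv2.imwrite('pics/w3.png',cv2.resize(np.hstack([a[0][60:340],a[2][60:340]]),None,fx=.7,fy=.7))
go([0.528,0.1,0.0613],92.5,1)
E
```

```text
t 2.55 p [0.5302 0.1021 0.0619] head 92.39 tilt [ 7.e-04 -6.e-04 -1.e+00] F [0.5 0.3 0.1] w -0.0001
dist 0.0031 yaw/row -0.02 dyaw -0.11
[-0.04, -0.05, 0.01]
t 2.7 p [0.5302 0.1035 0.0615] head 92.39 tilt [ 3.e-04  0.e+00 -1.e+00] F [-0.1  0.3 -0. ] w 0.0002
dist 0.0041 yaw/row -0.02 dyaw -0.11
[-0.07, -0.05, 0.0]
```

View pics/w3.png

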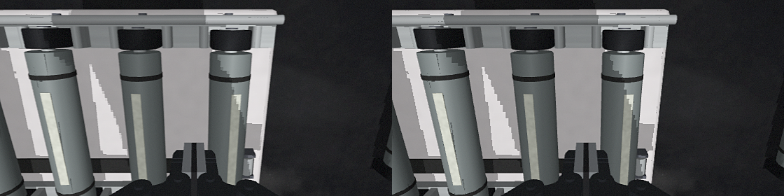

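servo_tool:
  commands:
    - {"offset": [-0.1,0.03,0.03],"yaw": 0,"claw": 0}
    - {"offset": [-0.3,0,0],"yaw": 0,"claw": 0}
    - {"offset": [-0.3,0,0],"yaw": 0,"claw": 0}
    - {"offset": [-0.3,0,0],"yaw": 0,"claw": 0}
    - {"offset": [-0.2,0,0],"yaw": 0,"claw": 0}

```text
t: 3.2
eef_pos: [0.5342, 0.0427, 0.0603]
eef_rot: [0.0, 0.692, 0.722, 0.0]
force: [-0.0, 0.3, -0.2]
width: 0.0003
```

```bash
python3 - <<'E'
from h import *
go([0.528,0.1,0.0613],92.5,1)
a=[grab('wrist')['frame'] for i in range(3)]
cv2.imwrite('pics/w4.png',cv2.resize(np.hstack([a[0][60:340],a[2][60:340]]),None,fx=.7,fy=.7))
go([0.528,0.1,0.0613],92.5,1)
E
```

```text
t 3.2 p [0.5342 0.0427 0.0603] head 92.46 tilt [ 7.e-04 -6.e-04 -1.e+00] F [-0.   0.3 -0.2] w 0.0003
dist 0.0577 yaw/row -0.01 dyaw -0.04
[1.15, -0.08, -0.02]
t 3.35 p [0.534  0.0436 0.0597] head 92.41 tilt [-3.e-04 -4.e-04 -1.e+00] F [-0.   0.2 -0.6] w 0.0
dist 0.0568 yaw/row -0.01 dyaw -0.09
[1.13, -0.07, -0.03]
```

View pics/w4.png

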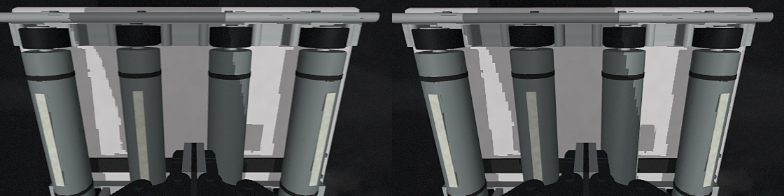

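```bash
python3 - <<'E'
from h import *
a=grab('wrist')['frame']
cv2.imwrite('pics/w5.png',a)
w=cv2.imread('pics/w4.png')
cv2.imwrite('pics/w4z.png',np.hstack([cv2.resize(w[20:,190:392],None,fx=1.9,fy=1.9),cv2.resize(w[20:,582:784],None,fx=1.9,fy=1.9)]))
E
```

```text
(no output)
```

View pics/w4z.png

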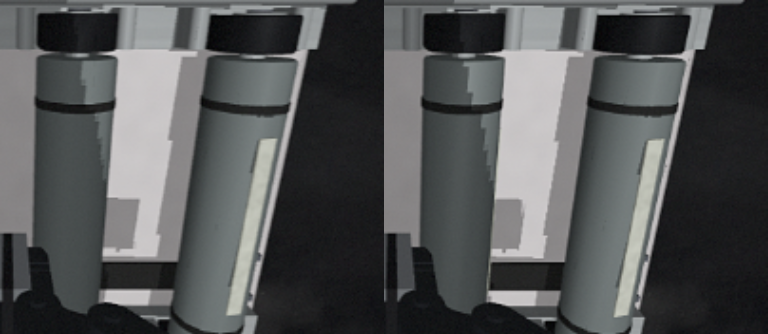

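View pics/w5.png

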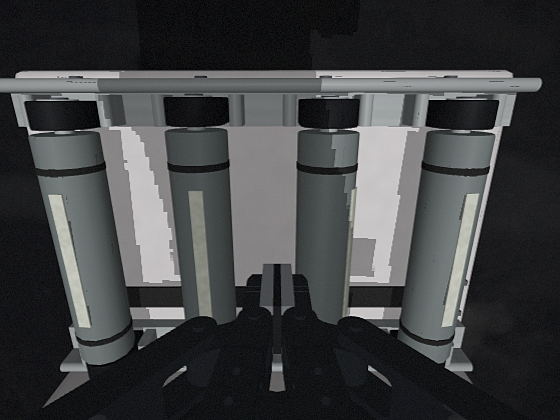

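servo_tool:
  commands:
    - {"offset": [-0.1,0.03,0],"yaw": 0,"claw": 0}
    - {"offset": [-0.3,0,0],"yaw": 0,"claw": 0}
    - {"offset": [-0.3,0,0],"yaw": 0,"claw": 0}
    - {"offset": [-0.3,0,0],"yaw": 0,"claw": 0}
    - {"offset": [-0.2,0,0],"yaw": 0,"claw": 0}

```text
t: 3.9
eef_pos: [0.5393, -0.0139, 0.0613]
eef_rot: [0.0, 0.69, 0.723, 0.002]
force: [0.0, -1.5, -0.6]
width: -0.0001
```

```bash
python3 - <<'E'
from h import *
a=[grab('wrist')['frame'] for i in range(6)]
cv2.imwrite('pics/w6.png',cv2.resize(np.vstack([np.hstack([a[0][60:340],a[2][60:340]]),np.hstack([a[4][60:340],a[5][60:340]])]),None,fx=.7,fy=.7))
go([0.528,0.1,0.0613],92.5,1)
E
```

```text
t 4.2 p [ 0.538  -0.0153  0.0595] head 92.49 tilt [-7.e-04 -1.e-04 -1.e+00] F [-0.9 -0.4  1.3] w -0.0002
dist 0.1158 yaw/row -0.0 dyaw -0.01
[2.31, -0.1, -0.04]
```

View pics/w6.png

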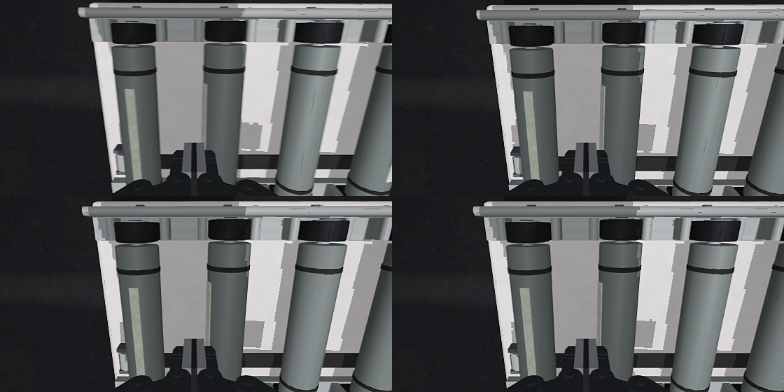

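servo_tool:
  commands:
    - {"offset": [-0.1,0.03,0],"yaw": 0,"claw": 0}
    - {"offset": [-0.3,0,0],"yaw": 0,"claw": 0}
    - {"offset": [-0.3,0,0],"yaw": 0,"claw": 0}
    - {"offset": [-0.3,0,0],"yaw": 0,"claw": 0}
    - {"offset": [-0.2,0,0],"yaw": 0,"claw": 0}

```text
t: 4.7
eef_pos: [0.5424, -0.0777, 0.0603]
eef_rot: [0.001, 0.692, 0.722, -0.0]
force: [0.3, 0.1, 0.0]
width: -0.0001
```

```bash
python3 - <<'E'
from h import *
a=[grab('wrist')['frame'] for i in range(6)]
cv2.imwrite('pics/w7.png',cv2.resize(np.vstack([np.hstack([a[0][60:340],a[2][60:340]]),np.hstack([a[4][60:340],a[5][60:340]])]),None,fx=.7,fy=.7))
go([0.528,0.160,0.09],92.5,5)
E
```

```text
t 5.0 p [ 0.5422 -0.0744  0.0595] head 92.55 tilt [-5.e-04  4.e-04 -1.e+00] F [-0.1  0.5 -0.1] w -0.0001
dist 0.2368 yaw/row 0.0 dyaw 0.05
[0.94, -0.02, -0.12]
[0.94, -0.02, -0.12]
[0.94, -0.02, -0.12]
[0.94, -0.02, -0.12]
[0.94, -0.02, -0.12]
```

View pics/w7.png

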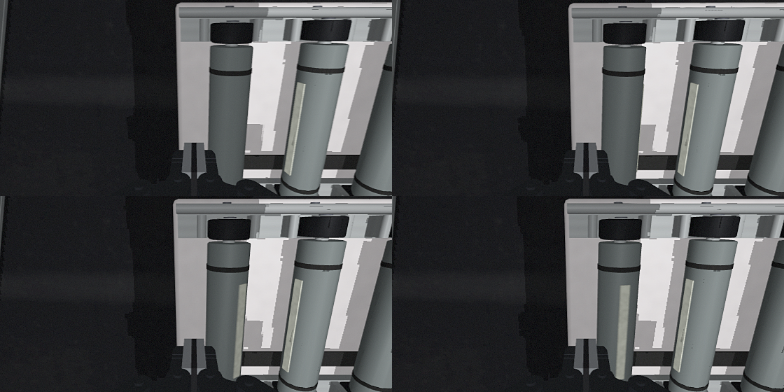

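servo_tool:
  commands:
    - {"offset": [0,0,-0.6],"yaw": 0,"claw": 0}
    - {"offset": [0.98,-0.02,0],"yaw": 0,"claw": 0}
    - {"offset": [0.98,-0.02,0],"yaw": 0,"claw": 0}
    - {"offset": [0.98,-0.02,0],"yaw": 0,"claw": 0}
    - {"offset": [0.98,-0.02,0],"yaw": 0,"claw": 0}

```text
t: 5.5
eef_pos: [0.5292, 0.1232, 0.0898]
eef_rot: [-0.0, 0.691, 0.723, 0.0]
force: [1.9, 0.6, -0.4]
width: -0.0002
```

servo_tool:
  commands:
    - {"offset": [0.78,-0.02,0],"yaw": 0,"claw": 0}
    - {"offset": [0,0,0.6],"yaw": 0,"claw": 0}
    - {"offset": [-0.1,0,0],"yaw": 0,"claw": 0}
    - {"offset": [-0.3,0,0],"yaw": 0,"claw": 0}
    - {"offset": [-0.3,0,0],"yaw": 0,"claw": 0}

```text
t: 6.0
eef_pos: [0.5282, 0.1242, 0.0619]
eef_rot: [-0.001, 0.691, 0.722, 0.0]
force: [-3.2, 0.8, 12.6]
width: 0.0001
```

servo_tool:
  commands:
    - {"offset": [-0.3,0,0],"yaw": 0,"claw": 0}
    - {"offset": [-0.2,0,0],"yaw": 0,"claw": 0}

```text
t: 6.2
eef_pos: [0.5302, 0.0958, 0.061]
eef_rot: [0.001, 0.693, 0.721, 0.0]
force: [-0.2, -0.2, -0.7]
width: -0.0004
```

```bash
python3 - <<'E'
from h import *
a=[grab('wrist')['frame'] for i in range(6)]
cv2.imwrite('pics/w8.png',cv2.resize(np.vstack([np.hstack([a[0][60:340],a[2][60:340]]),np.hstack([a[4][60:340],a[5][60:340]])]),None,fx=.7,fy=.7))
go([0.528,0.160,0.09],92.5,5)
E
```

```text
t 6.5 p [0.5298 0.1    0.0598] head 92.54 tilt [ 1.e-04  4.e-04 -1.e+00] F [0.2 0.6 0.2] w -0.0002
dist 0.0671 yaw/row 0.0 dyaw 0.04
[0.24, 0.0, -0.12]
[0.24, 0.0, -0.12]
[0.24, 0.0, -0.12]
[0.24, 0.0, -0.12]
[0.24, 0.0, -0.12]
```

View pics/w8.png

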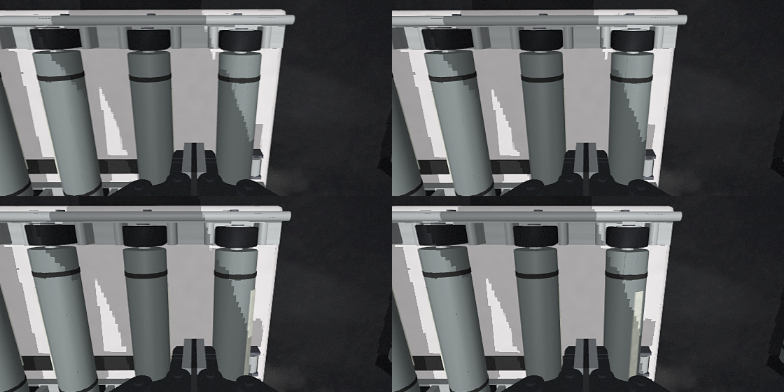

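```bash
python3 - <<'E'
from h import *
go([0.5243,0.0062,0.125],92.5,3)
E
```

```text
t 6.5 p [0.5298 0.1    0.0598] head 92.54 tilt [ 1.e-04  4.e-04 -1.e+00] F [0.2 0.6 0.2] w -0.0002
dist 0.1144 yaw/row 0.0 dyaw 0.04
[-0.62, -0.06, -0.43]
[-0.62, -0.06, -0.43]
[-0.62, -0.06, -0.43]
```

servo_tool:
  commands:
    - {"offset": [0,-0.06,-0.9],"yaw": 0,"claw": 0}
    - {"offset": [-0.9,-0.06,-0.4],"yaw": 0,"claw": 46}
    - {"offset": [-0.96,-0.06,0],"yaw": 0,"claw": 46}
    - {"offset": [0,0,0],"yaw": 0,"claw": 46}
    - {"offset": [0,0,0],"yaw": 0,"claw": 46}

```text
t: 7.0
eef_pos: [0.5247, 0.0056, 0.1248]
eef_rot: [0.0, 0.692, 0.722, 0.0]
force: [0.4, 0.0, 0.2]
width: 0.0461
```

```bash
python3 - <<'E'
from h import *
import pickle
d=grab('wrist');cv2.imwrite('pics/w9.png',d['frame']);pickle.dump(d,open('w9.pkl','wb'))
c=cloud(d); x,y,z=np.moveaxis(c,-1,0)
comps(c,(x>.4)&(x<.57)&(y>-.12)&(y<.2)&(z>.056)&(z<.067),'tops',400)
go([0.5243,0.0062,0.033],92.5,3)
E
```

```text
tops 5124 px [454. 216.] rect [515.5 124.9] [109.4  24.2] 2.51 mean [0.511 0.123] ax 2.38 z [0.0566 0.0606 0.0624]
tops 5028 px [277. 212.] rect [517.4   4.8] [105.8  24.4] 2.21 mean [0.5133 0.0049] ax 2.38 z [0.0566 0.0605 0.0624]
tops 4711 px [367. 211.] rect [516.5  65.3] [107.4  24. ] 2.51 mean [0.5097 0.0642] ax 3.46 z [0.0569 0.0606 0.0624]
tops 4555 px [189. 209.] rect [519.2 -54. ] [101.2  24.3] 2.83 mean [ 0.5136 -0.0537] ax 1.86 z [0.0568 0.0606 0.0624]
tops 650 px [471. 128.] rect [452.7 122.2] [12.6 20.4] 2.2 mean [0.4527 0.1209] ax -86.69 z [0.0567 0.0596 0.0614]
tops 648 px [277. 126.] rect [456.5   2.8] [12.5 20.4] 2.16 mean [0.4565 0.0027] ax -87.3 z [0.0565 0.0595 0.0613]
t 7.05 p [0.5248 0.0071 0.1247] head 92.53 tilt [-2.e-04  6.e-04 -1.e+00] F [ 0.  -0.7 -1. ] w 0.0459
dist 0.0917 yaw/row 0.0 dyaw 0.03
[-0.01, -0.0, 0.61]
[-0.01, -0.0, 0.61]
[-0.01, -0.0, 0.61]
```

View pics/w9.png

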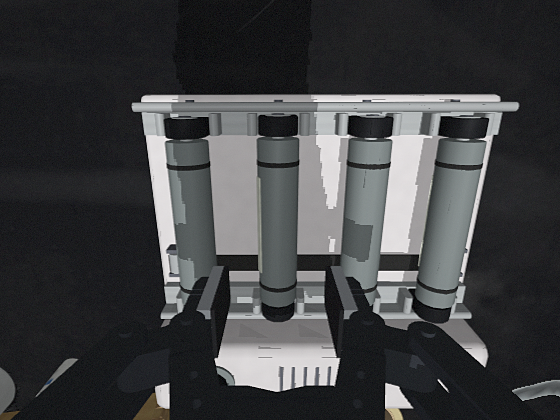

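servo_tool:
  commands:
    - {"offset": [-0.02,0,0.6],"yaw": 0,"claw": 46}
    - {"offset": [0,0,0.6],"yaw": 0,"claw": 46}
    - {"offset": [0,0,0.4],"yaw": 0,"claw": 46}
    - {"offset": [0,0,0.23],"yaw": 0,"claw": 46}
    - {"offset": [0,0,0],"yaw": 0,"claw": 46}

```text
t: 7.55
eef_pos: [0.524, 0.0068, 0.0319]
eef_rot: [-0.001, 0.691, 0.723, -0.001]
force: [-0.3, 0.3, 0.0]
width: 0.0462
```

servo_tool:
  commands:
    - {"offset": [0,0,0],"yaw": 0,"claw": 20}
    - {"offset": [0,0,0],"yaw": 0,"claw": 20}
    - {"offset": [0,0,0],"yaw": 0,"claw": 20}
    - {"offset": [0,0,0],"yaw": 0,"claw": 20}
  squeeze: 40

```text
t: 7.95
eef_pos: [0.5253, 0.0054, 0.0341]
eef_rot: [0.0, 0.691, 0.722, 0.001]
force: [-1.2, 0.0, 4.3]
width: 0.0269
```

```bash
python3 - <<'E'
from h import *
d=grab('wrist');cv2.imwrite('pics/w10.png',d['frame'])
go([0.5243,0.0062,0.033],92.5,3)
E
```

```text
t 8.0 p [0.5253 0.0055 0.0341] head 92.51 tilt [ 1.4e-03  2.0e-04 -1.0e+00] F [-0.5  1.6  5.6] w 0.0263
dist 0.0017 yaw/row 0.0 dyaw 0.01
[0.01, -0.01, 0.01]
[0.01, -0.01, 0.01]
[0.01, -0.01, 0.01]
```

View pics/w10.png

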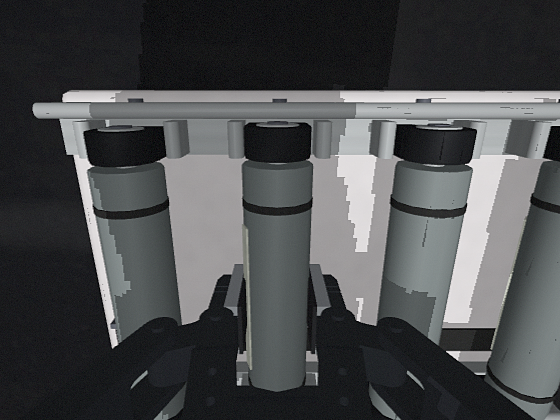

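servo_tool:
  commands:
    - {"offset": [0,0,0],"yaw": 0,"claw": 20}
    - {"offset": [0,0,0],"yaw": 0,"claw": 20}

```text
t: 8.2
eef_pos: [0.5253, 0.0054, 0.0341]
eef_rot: [0.0, 0.691, 0.722, 0.001]
force: [-0.9, 1.1, 7.1]
width: 0.0266
```

servo_tool:
  commands:
    - {"offset": [0,0,-0.1],"yaw": 0,"claw": 20}
    - {"offset": [0,0,-0.2],"yaw": 0,"claw": 20}
    - {"offset": [0,0,-0.3],"yaw": 0,"claw": 20}
    - {"offset": [0,0,-0.3],"yaw": 0,"claw": 20}
    - {"offset": [0,0,0],"yaw": 0,"claw": 20}

```text
t: 8.7
eef_pos: [0.526, 0.0052, 0.0804]
eef_rot: [0.001, 0.692, 0.722, 0.001]
force: [-0.0, -0.8, -1.6]
width: 0.0268
```

```bash
python3 - <<'E'
from h import *
d=grab('wrist');cv2.imwrite('pics/w11.png',d['frame'])
go([0.516,-0.331,0.15],-16.8+90,9)
d=grab('side');cv2.imwrite('pics/s11.png',cv2.resize(d['frame'][180:380,180:420],None,fx=3,fy=3))
E
```

```text
t 8.75 p [0.5254 0.0052 0.0793] head 92.5 tilt [ 2.1e-03  1.0e-04 -1.0e+00] F [-0.5  0.1 -3. ] w 0.0266
dist 0.3437 yaw/row 0.36 dyaw 19.3
[-0.75, -0.05, -0.16]
[-0.75, -0.03, -0.16]
[-0.75, 0.0, -0.16]
[-0.75, 0.03, -0.16]
[-0.75, 0.06, -0.16]
[-0.74, 0.09, -0.16]
[-0.74, 0.12, -0.16]
[-0.73, 0.14, -0.16]
[-0.73, 0.17, -0.16]
```

View pics/w11.png

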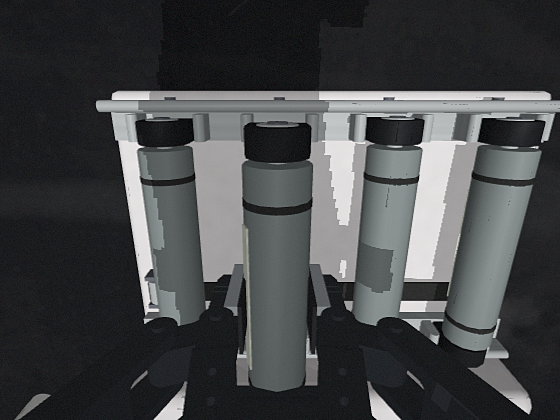

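View pics/s11.png

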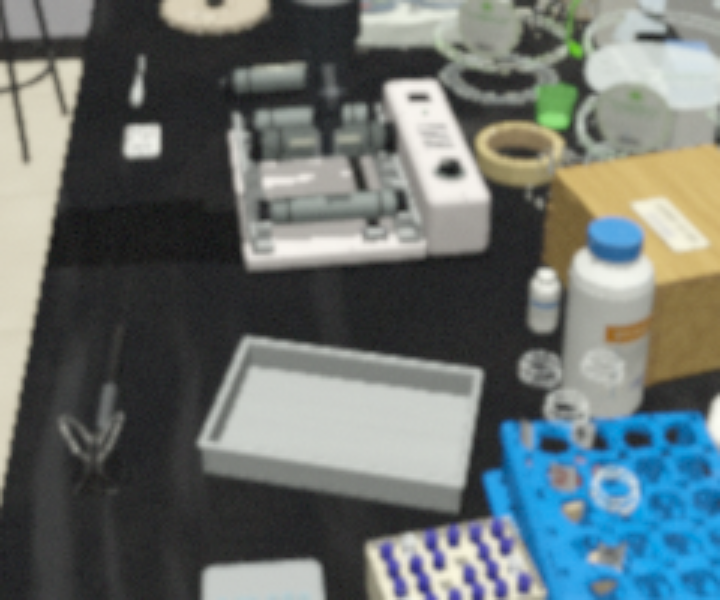

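servo_tool:
  commands:
    - {"offset": [-0.2,-0.05,-0.8],"yaw": 0.3,"claw": 20}
    - {"offset": [-0.75,-0.03,-0.6],"yaw": 0.36,"claw": 20}
    - {"offset": [-0.85,0,0],"yaw": 0.36,"claw": 20}
    - {"offset": [-0.85,0.03,0],"yaw": 0.36,"claw": 20}
    - {"offset": [-0.85,0.06,0],"yaw": 0.36,"claw": 20}

```text
t: 9.3
eef_pos: [0.5176, -0.1713, 0.1478]
eef_rot: [-0.0, 0.755, 0.656, -0.0]
force: [0.1, 0.0, -2.7]
width: 0.0265
```

servo_tool:
  commands:
    - {"offset": [-0.85,0.09,0],"yaw": 0.36,"claw": 20}
    - {"offset": [-0.8,0.12,0],"yaw": 0.36,"claw": 20}
    - {"offset": [-0.75,0.14,0],"yaw": 0.36,"claw": 20}
    - {"offset": [-0.6,0.17,0],"yaw": 0.36,"claw": 20}
    - {"offset": [-0.2,0,0],"yaw": 0,"claw": 20}

```text
t: 9.8
eef_pos: [0.5112, -0.336, 0.1471]
eef_rot: [0.0, 0.803, 0.596, -0.001]
force: [-0.2, -0.4, -2.2]
width: 0.0266
```

```bash
python3 - <<'E'
from h import *
d=grab('wrist');cv2.imwrite('pics/w12.png',d['frame'])
c=cloud(d); x,y,z=np.moveaxis(c,-1,0)
comps(c,(x>.38)&(x<.66)&(y>-.47)&(y<-.2)&(z>.020)&(z<.034),'tray')
comps(c,(x>.38)&(x<.66)&(y>-.47)&(y<-.2)&(z>.0)&(z<.008)&(d['frame'].mean(-1)>100),'floor')
go([0.516,-0.331,0.15],-16.8+90,3)
E
```

```text
tray 6055 px [305. 154.] rect [ 513.6 -321.1] [136.2 205.1] 72.76 mean [ 0.4814 -0.3035] ax 14.37 z [0.0222 0.0302 0.0318]
floor 17374 px [307. 160.] rect [ 514.4 -321.4] [125.5 195.1] 72.61 mean [ 0.4894 -0.3019] ax 2.4 z [0.0019 0.0031 0.0043]
t 9.85 p [ 0.5105 -0.3359  0.1471] head 73.18 tilt [-0.0021 -0.0013 -1.    ] F [-0.7 -1.9 -1.4] w 0.0266
dist 0.0079 yaw/row -0.0 dyaw -0.02
[0.04, 0.03, -0.02]
[0.04, 0.03, -0.02]
[0.04, 0.03, -0.02]
```

View pics/w12.png

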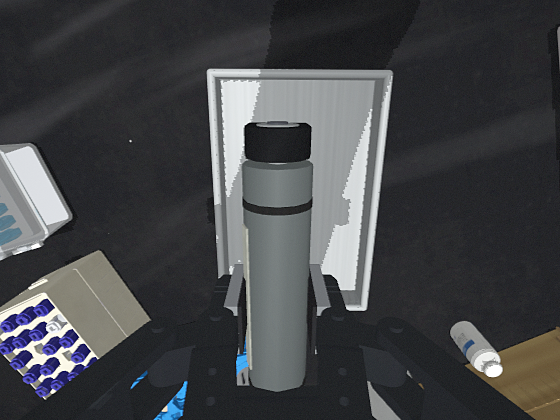

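```bash
python3 - <<'E'
from h import *
go([0.5145,-0.3212,0.012],72.65,4)
E
```

```text
t 9.85 p [ 0.5105 -0.3359  0.1471] head 73.18 tilt [-0.0021 -0.0013 -1.    ] F [-0.7 -1.9 -1.4] w 0.0266
dist 0.136 yaw/row 0.02 dyaw 0.53
[0.08, -0.0, 0.68]
[0.08, -0.0, 0.68]
[0.08, -0.0, 0.68]
[0.08, -0.0, 0.68]
```

servo_tool:
  commands:
    - {"offset": [0.16,0,0.6],"yaw": 0.04,"claw": 20}
    - {"offset": [0.15,0,0.8],"yaw": 0.04,"claw": 20}
    - {"offset": [0,0,0.7],"yaw": 0,"claw": 20}
    - {"offset": [0,0,0.4],"yaw": 0,"claw": 20}
    - {"offset": [0,0,0.2],"yaw": 0,"claw": 20}

```text
t: 10.35
eef_pos: [0.5159, -0.3146, 0.0107]
eef_rot: [-0.002, 0.803, 0.595, -0.001]
force: [-0.4, -1.0, -1.6]
width: 0.0268
```

servo_tool:
  commands:
    - {"offset": [0,0,0.05],"yaw": 0,"claw": 20}
    - {"offset": [0,0,0],"yaw": 0,"claw": 20}

```text
t: 10.55
eef_pos: [0.5173, -0.3167, 0.0111]
eef_rot: [0.0, 0.804, 0.595, 0.0]
force: [0.7, 0.0, -0.9]
width: 0.0267
```

servo_tool:
  commands:
    - {"offset": [0,0,0.04],"yaw": 0,"claw": 20}
    - {"offset": [0,0,0.02],"yaw": 0,"claw": 20}
    - {"offset": [0,0,0],"yaw": 0,"claw": 20}

```text
t: 10.85
eef_pos: [0.5173, -0.3172, 0.0084]
eef_rot: [0.0, 0.804, 0.594, 0.0]
force: [0.0, -0.5, -2.2]
width: 0.0268
```

servo_tool:
  commands:
    - {"offset": [0,0,0.02],"yaw": 0,"claw": 20}
    - {"offset": [0,0,0],"yaw": 0,"claw": 20}

```text
t: 11.05
eef_pos: [0.5172, -0.3173, 0.0071]
eef_rot: [0.0, 0.804, 0.594, 0.0]
force: [-1.1, -0.6, 1.2]
width: 0.0265
```

```bash
python3 - <<'E'
from h import *
d=grab('wrist');cv2.imwrite('pics/w13.png',d['frame'])
d=grab('side');cv2.imwrite('pics/s13.png',cv2.resize(d['frame'][280:380,230:360],None,fx=5,fy=5))
go([0.5145,-0.3212,0.012],72.65,4)
E
```

```text
t 11.15 p [ 0.5172 -0.3173  0.0071] head 72.95 tilt [ 5.e-04 -3.e-04 -1.e+00] F [-0.5  0.1  1.7] w 0.0266
dist 0.0068 yaw/row 0.01 dyaw 0.3
[-0.02, -0.01, -0.02]
[-0.02, -0.01, -0.02]
[-0.02, -0.01, -0.02]
[-0.02, -0.01, -0.02]
```

View pics/w13.png

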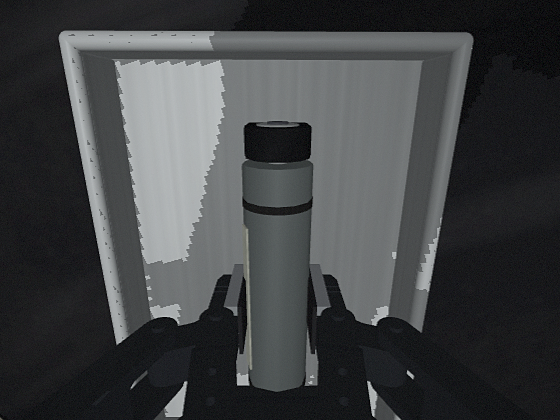

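View pics/s13.png

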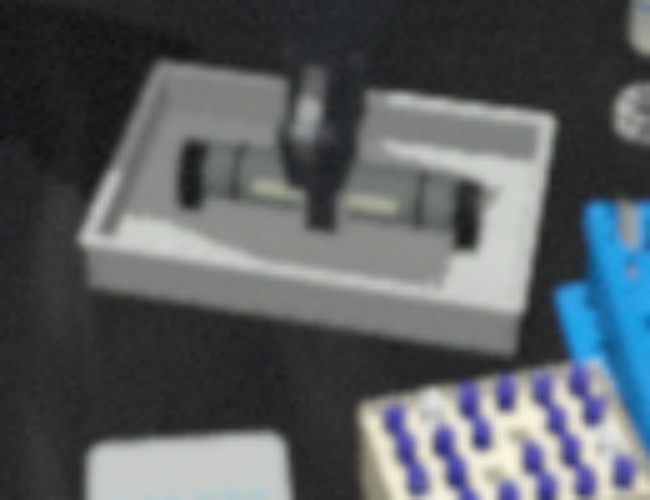

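servo_tool:
  commands:
    - {"offset": [0,0,0],"yaw": 0,"claw": 32}
    - {"offset": [0,0,0],"yaw": 0,"claw": 50}
    - {"offset": [0,0,0],"yaw": 0,"claw": 50}
    - {"offset": [0,0,-0.4],"yaw": 0,"claw": 50}
    - {"offset": [0,0,-0.9],"yaw": 0,"claw": 50}

```text
t: 11.65
eef_pos: [0.5149, -0.3158, 0.0693]
eef_rot: [-0.003, 0.804, 0.595, -0.001]
force: [1.0, -0.2, 0.2]
width: 0.0501
```

servo_tool:
  commands:
    - {"offset": [0,0,-0.95],"yaw": 0,"claw": 50}
    - {"offset": [0,0,-0.95],"yaw": 0,"claw": 50}

```text
t: 11.85
eef_pos: [0.5165, -0.3169, 0.1684]
eef_rot: [-0.0, 0.804, 0.594, -0.0]
force: [1.0, -0.4, -0.1]
width: 0.0497
```

```bash
python3 - <<'E'
from h import *
d=grab('wrist');cv2.imwrite('pics/w14.png',d['frame'])
c=cloud(d); x,y,z=np.moveaxis(c,-1,0)
comps(c,(x>.38)&(x<.66)&(y>-.47)&(y<-.2)&(z>.022)&(z<.05),'t',100)
go([0.4995,0.2913,0.15],95,15)
E
```

```text
t 4906 px [276. 190.] rect [ 515.9 -317.8] [ 28.5 149.6] 73.04 mean [ 0.5103 -0.3159] ax -17.25 z [0.025  0.0327 0.0352]
t 4677 px [271. 141.] rect [ 503.  -317.8] [136.5 182.6] 73.01 mean [ 0.4701 -0.3086] ax 88.04 z [0.0244 0.0303 0.0318]
t 956 px [276. 293.] rect [ 610.2 -346.9] [102.    6.7] 72.59 mean [ 0.6091 -0.3465] ax 72.76 z [0.0229 0.0295 0.0316]
t 298 px [246. 326.] rect [ 629.9 -390.5] [37.6 14.9] 59.03 mean [ 0.6314 -0.3842] ax 68.19 z [0.0236 0.0385 0.0495]
t 11.9 p [ 0.5197 -0.319   0.1766] head 72.92 tilt [ 0.0091 -0.0049 -0.9999] F [ 2.3 -2.   6. ] w 0.0496
dist 0.6112 yaw/row -0.25 dyaw -22.08
[0.77, -0.26, 0.04]
[0.78, -0.24, 0.04]
[0.78, -0.22, 0.04]
[0.79, -0.2, 0.04]
[0.79, -0.18, 0.04]
[0.8, -0.16, 0.04]
[0.8, -0.14, 0.04]
[0.81, -0.12, 0.04]
[0.81, -0.1, 0.04]
[0.81, -0.08, 0.04]
[0.81, -0.06, 0.04]
[0.81, -0.04, 0.04]
[0.81, -0.01, 0.04]
[0.81, 0.01, 0.04]
[0.81, 0.03, 0.04]
```

View pics/w14.png

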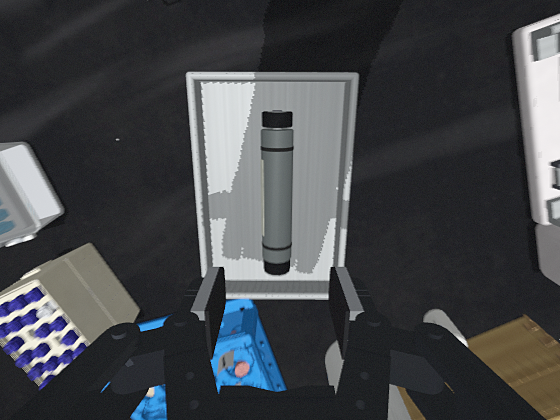

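servo_tool:
  commands:
    - {"offset": [0.77,-0.26,0.04],"yaw": -0.25,"claw": 50}
    - {"offset": [0.78,-0.24,0.04],"yaw": -0.25,"claw": 50}
    - {"offset": [0.78,-0.22,0.04],"yaw": -0.25,"claw": 50}
    - {"offset": [0.79,-0.2,0.04],"yaw": -0.25,"claw": 50}
    - {"offset": [0.79,-0.18,0.04],"yaw": -0.25,"claw": 50}

```text
t: 12.4
eef_pos: [0.5108, -0.1124, 0.1568]
eef_rot: [0.0, 0.763, 0.646, 0.0]
force: [0.7, 0.2, 0.1]
width: 0.05
```

servo_tool:
  commands:
    - {"offset": [0.8,-0.16,0.04],"yaw": -0.25,"claw": 50}
    - {"offset": [0.8,-0.14,0.04],"yaw": -0.25,"claw": 50}
    - {"offset": [0.81,-0.12,0.04],"yaw": -0.25,"claw": 50}
    - {"offset": [0.81,-0.1,0.04],"yaw": -0.25,"claw": 50}
    - {"offset": [0.81,-0.08,0.04],"yaw": -0.25,"claw": 50}

```text
t: 12.9
eef_pos: [0.504, 0.0914, 0.1468]
eef_rot: [0.0, 0.719, 0.695, 0.0]
force: [0.9, 0.5, 0.3]
width: 0.05
```

servo_tool:
  commands:
    - {"offset": [0.81,-0.06,0.04],"yaw": -0.25,"claw": 50}
    - {"offset": [0.81,-0.04,0.04],"yaw": -0.25,"claw": 50}
    - {"offset": [0.81,-0.01,0.04],"yaw": -0.25,"claw": 50}
    - {"offset": [0.81,0.01,0.04],"yaw": -0.25,"claw": 50}
    - {"offset": [0.81,0.03,0.04],"yaw": -0.25,"claw": 50}

```text
t: 13.4
eef_pos: [0.497, 0.294, 0.1367]
eef_rot: [0.0, 0.672, 0.74, 0.0]
force: [0.6, 0.8, 1.3]
width: 0.0498
```

servo_tool:
  commands:
    - {"offset": [0,0,0],"yaw": 0,"claw": 50}
    - {"offset": [0,0,0],"yaw": 0,"claw": 50}

```text
t: 13.6
eef_pos: [0.4968, 0.2932, 0.1364]
eef_rot: [-0.0, 0.672, 0.741, -0.0]
force: [-0.1, -0.6, -0.3]
width: 0.0498
```

```bash
python3 - <<'E'
from h import *
d=grab('wrist');cv2.imwrite('pics/w15.png',d['frame'])
c=cloud(d); x,y,z=np.moveaxis(c,-1,0)
comps(c,(x>.38)&(x<.58)&(y>.23)&(y<.35)&(z>.018)&(z<.05),'spare',100)
go([0.4995,0.2913,0.006],95,4)
E
```

```text
spare 5718 px [275. 202.] rect [499.1 291.8] [149.7  28.2] 4.85 mean [0.4924 0.2912] ax 5.01 z [0.023  0.0298 0.0327]
t 13.65 p [0.4972 0.2917 0.1365] head 95.45 tilt [-4.e-04 -9.e-04 -1.e+00] F [ 0.9 -0.4  0.5] w 0.0502
dist 0.1306 yaw/row 0.02 dyaw 0.45
[-0.0, 0.01, 0.65]
[-0.0, 0.01, 0.65]
[-0.0, 0.01, 0.65]
[-0.0, 0.01, 0.65]
```

View pics/w15.png

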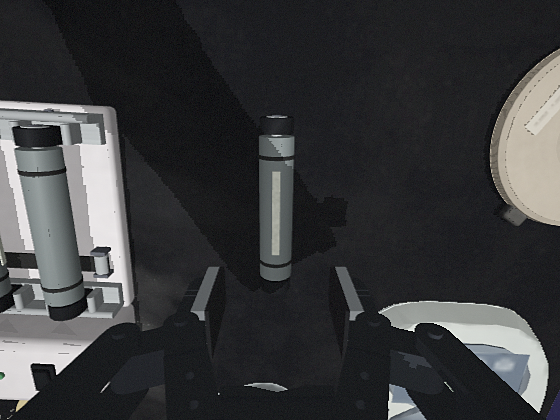

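servo_tool:
  commands:
    - {"offset": [0,0.02,0.8],"yaw": 0.07,"claw": 48}
    - {"offset": [0,0.02,0.8],"yaw": 0,"claw": 48}
    - {"offset": [0,0,0.6],"yaw": 0,"claw": 48}
    - {"offset": [0,0,0.36],"yaw": 0,"claw": 48}
    - {"offset": [0,0,0.07],"yaw": 0,"claw": 48}

```text
t: 14.15
eef_pos: [0.4986, 0.2899, 0.0034]
eef_rot: [-0.0, 0.676, 0.737, -0.002]
force: [0.1, -0.7, 0.2]
width: 0.0484
```

servo_tool:
  commands:
    - {"offset": [0,0,0],"yaw": 0,"claw": 48}

```text
t: 14.25
eef_pos: [0.4996, 0.2912, 0.0053]
eef_rot: [0.0, 0.676, 0.737, -0.001]
force: [-0.7, 0.6, -0.2]
width: 0.0484
```

servo_tool:
  commands:
    - {"offset": [0,0,0],"yaw": 0,"claw": 20}
    - {"offset": [0,0,0],"yaw": 0,"claw": 20}
    - {"offset": [0,0,0],"yaw": 0,"claw": 20}
    - {"offset": [0,0,0],"yaw": 0,"claw": 20}
    - {"offset": [0,0,0],"yaw": 0,"claw": 20}

```text
t: 14.75
eef_pos: [0.5002, 0.2926, 0.0067]
eef_rot: [0.0, 0.676, 0.737, 0.001]
force: [-0.1, -1.9, 7.4]
width: 0.0268
```

```bash
python3 - <<'E'
from h import *
go([0.4995,0.2913,0.006],95,4)
E
```

```text
t 14.75 p [0.5002 0.2926 0.0067] head 95.01 tilt [ 2.1e-03  8.0e-04 -1.0e+00] F [-0.1 -1.9  7.4] w 0.0268
dist 0.0017 yaw/row 0.0 dyaw 0.01
[-0.01, -0.0, 0.0]
[-0.01, -0.0, 0.0]
[-0.01, -0.0, 0.0]
[-0.01, -0.0, 0.0]
```

servo_tool:
  commands:
    - {"offset": [0,0,-0.1],"yaw": 0,"claw": 20}
    - {"offset": [0,0,-0.4],"yaw": 0,"claw": 20}
    - {"offset": [0,0,-0.7],"yaw": 0,"claw": 20}
    - {"offset": [0,0,-0.9],"yaw": 0,"claw": 20}
    - {"offset": [0,0,-0.4],"yaw": 0,"claw": 20}

```text
t: 15.25
eef_pos: [0.5004, 0.2934, 0.1344]
eef_rot: [0.001, 0.675, 0.737, 0.002]
force: [0.6, 0.3, -2.3]
width: 0.0266
```

```bash
python3 - <<'E'
from h import *
d=grab('wrist');cv2.imwrite('pics/w16.png',d['frame'])
go([0.5253,0.0054,0.13],92.5,8)
E
```

```text
t 15.3 p [0.5013 0.2939 0.1364] head 95.03 tilt [ 0.0062  0.0042 -1.    ] F [0.4 2.  0.5] w 0.0268
dist 0.2895 yaw/row 0.05 dyaw 2.53
[-0.72, -0.0, 0.02]
[-0.72, 0.0, 0.02]
[-0.72, 0.0, 0.02]
[-0.72, 0.01, 0.02]
[-0.72, 0.01, 0.02]
[-0.72, 0.02, 0.02]
[-0.72, 0.02, 0.02]
[-0.72, 0.02, 0.02]
```

View pics/w16.png

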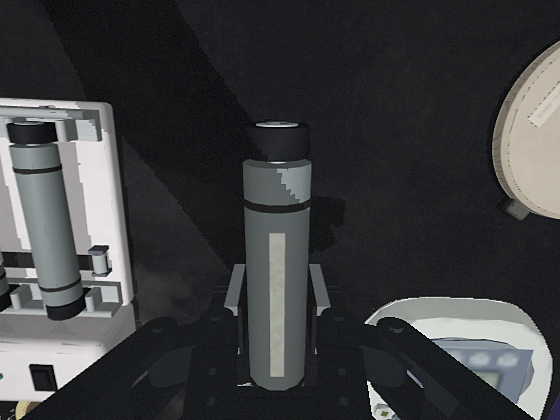

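servo_tool:
  commands:
    - {"offset": [-0.5,0,0],"yaw": 0.1,"claw": 20}
    - {"offset": [-0.8,0,0],"yaw": 0.1,"claw": 20}
    - {"offset": [-0.85,0,0],"yaw": 0.1,"claw": 20}
    - {"offset": [-0.85,0.01,0],"yaw": 0.1,"claw": 20}
    - {"offset": [-0.85,0.02,0],"yaw": 0.02,"claw": 20}

```text
t: 15.8
eef_pos: [0.5129, 0.099, 0.1304]
eef_rot: [0.0, 0.691, 0.722, -0.0]
force: [1.3, 0.4, -2.0]
width: 0.0268
```

servo_tool:
  commands:
    - {"offset": [-0.8,0.02,0],"yaw": 0,"claw": 20}
    - {"offset": [-0.7,0.02,0],"yaw": 0,"claw": 20}
    - {"offset": [-0.4,0.02,0],"yaw": 0,"claw": 20}
    - {"offset": [0,0,0],"yaw": 0,"claw": 20}
    - {"offset": [0,0,0],"yaw": 0,"claw": 20}

```text
t: 16.3
eef_pos: [0.5202, 0.0058, 0.1303]
eef_rot: [-0.0, 0.692, 0.722, 0.0]
force: [-0.0, 0.6, -2.3]
width: 0.0266
```

```bash
python3 - <<'E'
from h import *
d=grab('wrist');cv2.imwrite('pics/w17.png',d['frame'])
go([0.5253,0.0054,0.055],92.5,3)
go([0.5253,0.0054,0.055],92.5,1)
E
```

```text
t 16.35 p [0.5203 0.0067 0.1303] head 92.55 tilt [-1.e-04  7.e-04 -1.e+00] F [-0.3  0.7 -2.1] w 0.0263
dist 0.0755 yaw/row 0.0 dyaw 0.05
[-0.01, 0.03, 0.5]
[-0.01, 0.03, 0.5]
[-0.01, 0.03, 0.5]
t 16.35 p [0.5203 0.0067 0.1303] head 92.55 tilt [-1.e-04  7.e-04 -1.e+00] F [-0.3  0.7 -2.1] w 0.0263
dist 0.0755 yaw/row 0.01 dyaw 0.05
[-0.03, 0.1, 1.51]
```

View pics/w17.png

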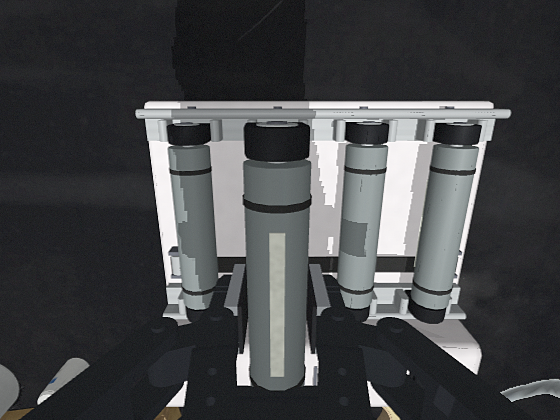

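servo_tool:
  commands:
    - {"offset": [-0.02,0.1,0.3],"yaw": 0,"claw": 20}
    - {"offset": [0,0,0.6],"yaw": 0,"claw": 20}
    - {"offset": [0,0,0.4],"yaw": 0,"claw": 20}
    - {"offset": [0,0,0.2],"yaw": 0,"claw": 20}
    - {"offset": [0,0,0],"yaw": 0,"claw": 20}

```text
t: 16.85
eef_pos: [0.5247, 0.0062, 0.0543]
eef_rot: [-0.001, 0.691, 0.723, -0.001]
force: [-0.5, 0.2, -2.7]
width: 0.0265
```

```bash
python3 - <<'E'
from h import *
d=grab('wrist');cv2.imwrite('pics/w18.png',d['frame'])
for i in range(3):
    go([0.5253,0.0054,0.0367],92.5,1); 
    d=grab('side')
cv2.imwrite('pics/s18.png',cv2.resize(d['frame'][190:290,230:360],None,fx=5,fy=5))
E
```

```text
t 16.9 p [0.5254 0.0059 0.0552] head 92.6 tilt [-8.e-04  2.e-04 -1.e+00] F [ 0.3  0.2 -2. ] w 0.0264
dist 0.0185 yaw/row 0.02 dyaw 0.1
[-0.01, -0.0, 0.37]
t 16.95 p [0.5259 0.0057 0.0559] head 92.57 tilt [ 5.e-04  2.e-04 -1.e+00] F [ 0.3 -0.5 -2. ] w 0.0263
dist 0.0192 yaw/row 0.01 dyaw 0.07
[-0.01, -0.01, 0.38]
t 17.0 p [0.5261 0.0055 0.0562] head 92.55 tilt [ 1.3e-03  2.0e-04 -1.0e+00] F [ 0.5  0.  -1.3] w 0.0268
dist 0.0195 yaw/row 0.01 dyaw 0.05
[-0.0, -0.02, 0.39]
```

View pics/w18.png

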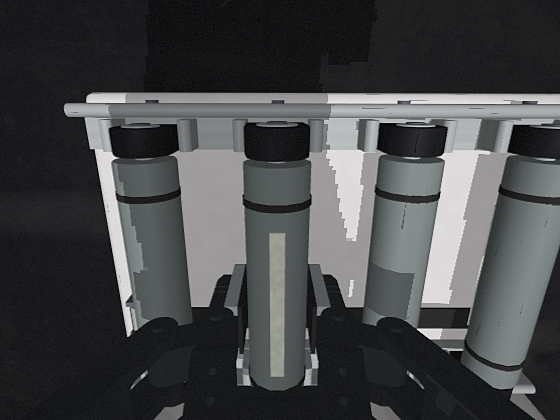

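View pics/s18.png

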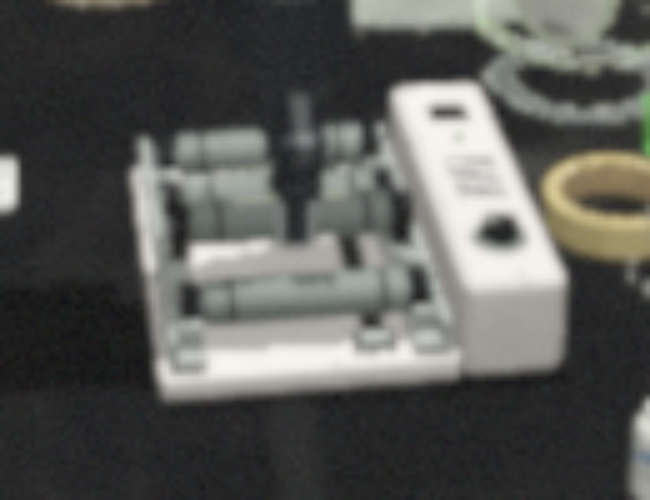

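servo_tool:
  commands:
    - {"offset": [0,0,0.1],"yaw": 0,"claw": 20}
    - {"offset": [0,0,0.1],"yaw": 0,"claw": 20}
    - {"offset": [0,0,0.1],"yaw": 0,"claw": 20}
    - {"offset": [0,0,0.05],"yaw": 0,"claw": 20}
    - {"offset": [0,0,0],"yaw": 0,"claw": 20}

```text
t: 17.55
eef_pos: [0.5252, 0.0049, 0.0373]
eef_rot: [-0.0, 0.691, 0.722, -0.0]
force: [0.6, 0.7, -1.0]
width: 0.0267
```

```bash
python3 - <<'E'
from h import *
go([0.5253,0.0054,0.0367],92.5,1)
E
```

```text
t 17.55 p [0.5252 0.0049 0.0373] head 92.51 tilt [-9.e-04 -1.e-04 -1.e+00] F [ 0.6  0.7 -1. ] w 0.0267
dist 0.0007 yaw/row 0.0 dyaw 0.01
[0.01, 0.0, 0.01]
```

servo_tool:
  commands:
    - {"offset": [0,0,0.03],"yaw": 0,"claw": 20}
    - {"offset": [0,0,0.01],"yaw": 0,"claw": 20}
    - {"offset": [0,0,0],"yaw": 0,"claw": 20}

```text
t: 17.85
eef_pos: [0.5255, 0.005, 0.0367]
eef_rot: [0.0, 0.691, 0.722, 0.0]
force: [-3.6, -0.2, 10.4]
width: 0.0269
```

```bash
python3 - <<'E'
from h import *
d=grab('wrist');cv2.imwrite('pics/w19.png',d['frame'])
go([0.5253,0.0054,0.0367],92.5,1)
E
```

```text
t 17.9 p [0.5255 0.005  0.0367] head 92.51 tilt [ 6.e-04 -0.e+00 -1.e+00] F [-4.2  0.7 10.5] w 0.0264
dist 0.0005 yaw/row 0.0 dyaw 0.01
[0.01, -0.0, -0.0]
```

View pics/w19.png

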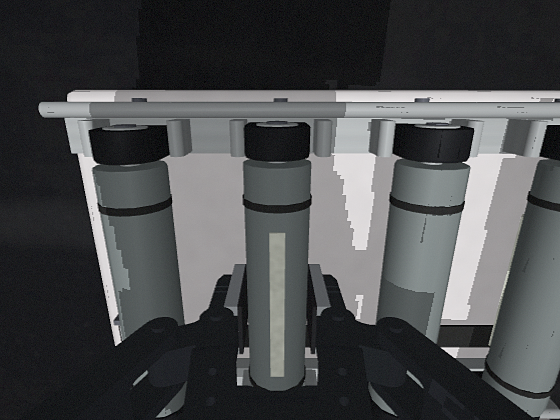

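servo_tool:
  commands:
    - {"offset": [0,0,0],"yaw": 0,"claw": 32}
    - {"offset": [0,0,0],"yaw": 0,"claw": 44}
    - {"offset": [0,0,0],"yaw": 0,"claw": 44}
    - {"offset": [0,0,-0.4],"yaw": 0,"claw": 44}
    - {"offset": [0,0,-0.8],"yaw": 0,"claw": 44}

```text
t: 18.4
eef_pos: [0.5238, 0.0049, 0.0942]
eef_rot: [-0.002, 0.691, 0.723, -0.002]
force: [1.3, -0.8, 0.2]
width: 0.044
```

servo_tool:
  commands:
    - {"offset": [0,0,-0.9],"yaw": 0,"claw": 44}
    - {"offset": [0,0,-0.9],"yaw": 0,"claw": 44}
    - {"offset": [0,0,-0.5],"yaw": 0,"claw": 44}
    - {"offset": [0,0,0],"yaw": 0,"claw": 44}
    - {"offset": [0,0,0],"yaw": 0,"claw": 44}

```text
t: 18.9
eef_pos: [0.5256, 0.005, 0.211]
eef_rot: [0.0, 0.691, 0.722, 0.0]
force: [0.2, 0.6, -0.4]
width: 0.0442
```

```bash
python3 - <<'E'
from h import *
d=grab('wrist');cv2.imwrite('pics/w20.png',d['frame'])
c=cloud(d); x,y,z=np.moveaxis(c,-1,0)
comps(c,(x>.4)&(x<.6)&(y>-.12)&(y<.2)&(z>.050)&(z<.07),'rollers',400)
comps(c,(x>.4)&(x<.57)&(y>-.12)&(y<.2)&(z>.059)&(z<.07),'tops',400)
go([0.5253,0.0054,0.0367],92.5,1)
d=grab('top');cv2.imwrite('pics/t20.png',d['frame'])
E
```

```text
rollers 4430 px [405. 187.] rect [520.4 125.3] [149.3  28.3] 2.53 mean [0.5149 0.1222] ax 2.25 z [0.0521 0.0598 0.0624]
rollers 4345 px [342. 186.] rect [522.4  65.5] [149.6  27.8] 2.31 mean [0.5169 0.0637] ax 2.41 z [0.053  0.0598 0.0623]
rollers 4295 px [277. 186.] rect [524.8   4.5] [149.2  28.1] 2.82 mean [0.519 0.004] ax 2.45 z [0.0533 0.0598 0.0627]
rollers 4290 px [215. 186.] rect [526.9 -53.5] [146.8  27.5] 2.29 mean [ 0.5216 -0.0528] ax 2.55 z [0.0528 0.0598 0.0622]
tops 2093 px [409. 185.] rect [515.6 124.7] [109.3  19.1] 2.28 mean [0.5123 0.1243] ax 2.5 z [0.0593 0.0611 0.0627]
tops 2019 px [344. 184.] rect [516.4  65.5] [107.1  18.7] 2.38 mean [0.5133 0.0651] ax 2.57 z [0.0593 0.0611 0.0626]
tops 2001 px [277. 182.] rect [517.8   4. ] [104.9  19. ] 2.81 mean [0.5145 0.0039] ax 2.44 z [0.0593 0.0612 0.0631]
tops 1908 px [212. 182.] rect [519.4 -54. ] [101.2  19.4] 2.42 mean [ 0.5164 -0.0545] ax 2.58 z [0.0593 0.061  0.0625]
t 18.95 p [0.525  0.005  0.2101] head 92.51 tilt [-1.e-03 -1.e-04 -1.e+00] F [0.5 0.1 0.2] w 0.0438
dist 0.1734 yaw/row 0.0 dyaw 0.01
[0.01, 0.01, 3.47]
```

View pics/w20.png

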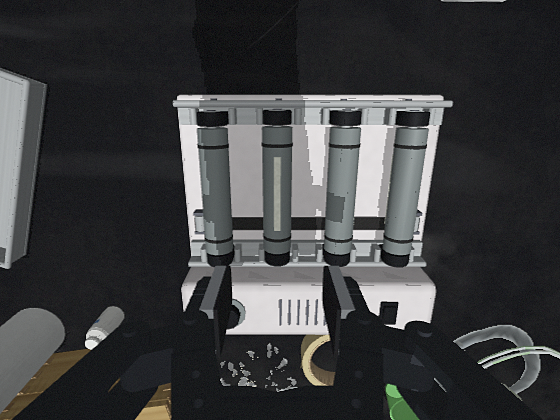

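View pics/t20.png

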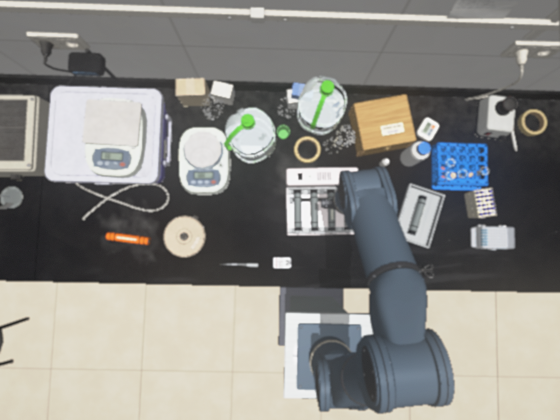

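```bash
python3 - <<'E'
from h import *
ctrl.hand_in(); print(readout.state()['t'])
E
```

```text
the job is handed in; nothing more can be done
the job is handed in; nothing more can be done
```

I handed the job in at about 19 s. The binding roller is in the tray and the spare is seated in the slot it came from.

- **Finding the binding roller:** I stroked all four rollers toward −y at roughly 0.15 m/s. The rollers at y ≈ 0.126, 0.066 and −0.053 m ran on, their tape going right round. The one at y ≈ 0.006 m turned about 1 rad, stopped at once and never ran on, so it is the one that binds. My first stroke over the y ≈ 0.126 m roller was too high to touch it; I repeated it lower and it ran on.
- **Binding roller:** I lowered it onto the tray floor until the tool felt contact, then released it. It lies along the tray, within about 4 mm of the centre, with its top at about 35 mm.
- **Spare roller:** it reached the notch floors at the expected height, with about 10 N contact force before release. The last wrist picture shows its top at the same height as its neighbours. It is within 0.5° of being in line with them and about 1.5 mm off mid-slot across, inside the notch play.
- **Other things:** the three sound rollers measured within about 1 mm of where they started. No bystander looks moved in the last top picture, though the arm hid part of that view.

I had no direct sleeve-angle reading. That the sound rollers turned far enough rests on seeing their tape leave and come back round. None of my last checks failed.

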